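# Open the glue fume cabinet to its marked working height

### The job

Get the glue cabinet ready for work. First start its fan: press the flat START button on the two-button station right in and let it come back, leaving the mushroom-headed STOP button alone. Then push the sliding window up from beneath its lip, without gripping it, until the underside of the lip lines up with the tip of the pointer clamped on the frame, and take your hand away so that the window stays there; leave the pointer and everything else on the bench where it stands.

Things in the scene. Friction and masses are not known exactly. Their poses are not given: they have to be found in the camera images.
- cabinet: White benchtop fume cabinet, fixed, 470 mm wide, 280 deep, 390 high, clear cheeks and back, grey filter box on its right. Origin: bench level, middle of its front; x runs level into it, y to its left, z up. The sill under the sash is a solid apron 85 mm high at x = 2 to 22 mm. Above it the front slopes back, 40 degrees from vertical.
- sash: Clear window, aluminium edges, 390 mm wide, 210 long, 10 thick. Origin: mid lower edge, rear face. z up the slope, its only motion (0 to 168 mm; shut, the origin is at x 6, z 85 mm of the cabinet), x into the cabinet square to the pane, y left. Balanced by hidden weights: stays where it is left; about 5 N, at most 8, up the slope moves it slowly. Starts 8 to 35 mm open.
- sash_lip (a point): Lift lip along the sash's lower edge: aluminium ledge 382 mm long, 6 thick, standing out square from the pane; front bead 10 thick, undersides flush. This point: middle of its flat underside, 26 mm behind the front of the bead and 26 mm in front of the slope plane (rear face of the sash). Axes as sash; the underside faces -z.
- pointer_tip (a point): Height mark: tip of a dark steel wedge, 22 mm wide at its root, on a block with black thumbscrew clamped to the left stile (+y), pointing at the sash's left edge, 26 mm in front of the slope plane like sash_lip. Axes as sash: the lip is at the mark when both points agree along z. Starts 70 to 147 mm up the slope from the lip. Firmly clamped.
- station: Fixed grey two-button fan station, box 75 x 130 x 50 mm with an aluminium face on top, standing on the bench to the right in front of the cabinet. Origin: centre of its underside, z up; the buttons lie 62 mm apart along its y, START at +y (the side nearer the cabinet's middle), STOP at -y.
- start_top (a point): Centre of the top of the START button: plain flat black cylinder, 30 mm across, 67 mm above the bench, 10 mm above its steel collar. It is pressed straight down.
- start_button (a joint): How far START is pressed: 0 out, 0.006 m fully in. Sprung: about 1.7 N to start moving, 5 N fully in; it comes back by itself.
- stop_top (a point): Centre of the top of the STOP button: black mushroom head, 40 mm across, 82 mm above the bench.
- stop_button (a joint): How far STOP is pressed: 0 out, 0.006 m fully in; sprung as START.
- glue_jar: Bystander, loose: amber glass jar with steel lid, 68 mm wide, 85 mm high. Origin: centre of its underside.
- dye_bottle: Bystander, loose: small white plastic bottle, 44 mm wide, 100 mm high. Origin: centre of its underside.
- thread_spool: Bystander, loose: wooden thread spool standing on end, 44 mm wide, 50 mm high. Origin: centre of its underside.
- awl: Bystander, loose: wood-handled awl lying down, about 150 mm long. Origin: middle of its length, at bench level.
- mallet: Bystander, loose: small hammer lying down, wooden handle, about 260 mm long. Origin: middle of its length, at bench level.
- rivet_tin: Bystander, loose: flat round steel tin, 64 mm wide, 24 mm high. Origin: centre of its underside.
- strap_weight: Bystander, loose: dark steel block 100 x 50 x 30 mm. Origin: centre of its underside.
Not all that is in view belongs to the job. Of the things like the station, leave any that is blue; of the rest the larger one is meant.

How it is judged:
On the way, in this order (a step that is already met when the one before it is completed fails the run):
1. START is pressed in (more than 4 mm) (value of joint start_button above 0.004 m), for 0.05 s.
2. after that, the sash is raised until the underside of its lip lines up with the pointer (within 10 mm along the slope) (z of sash_lip in the frame of pointer_tip between -0.01 and 0.01 m), for 0.2 s.
At the end, for the whole second after the job is handed in: The underside of the sash's lip is within 10 mm of the pointer's tip, measured up the slope, and the sash is at rest; START has come back out and STOP is out; the pointer has moved less than 6 mm and each loose bystander less than 30 mm (all of step 2 and linear speed of sash below 0.01 m/s and value of joint each of start_button, stop_button below 0.002 m and distance of pointer_tip from where it was at the start of the episode below 0.006 m and distance of each of glue_jar, dye_bottle, thread_spool, awl, mallet, rivet_tin, strap_weight from where it was at the start of the episode below 0.03 m); the robot touches nothing.
It fails at once if the mushroom STOP button is pressed (value of joint stop_button above 0.003 m).
It fails at once if the pointer is shifted by more than 6 mm (distance of pointer_tip from where it was at the start of the episode above 0.006 m).
It fails at once if the sash is gripped by its lip or dragged by its pane instead of pushed from beneath the lip (contact force between the fingers and sash above 1.5 N and z of the grasp point in the frame of sash_lip above 0.004 m and x of the grasp point in the frame of sash_lip above -0.026 m).
It fails at once if a loose bystander is moved by more than 30 mm or picked up (distance of any of glue_jar, dye_bottle, thread_spool, awl, mallet, rivet_tin, strap_weight from where it was at the start of the episode above 0.03 m).
It also fails if it takes over 58 s, if anything falls off the work surface, if the arm or the gripper's body presses on something with over 40 N, if the wrist force passes 120 N, or if a joint passes its speed limit or range.

### The arm

A 7-joint arm with a two-finger parallel gripper is mounted at the origin on the work surface. World frame = base frame: x ahead of the robot, y to its left, z up, the work surface at z = 0. Lengths are in m, angles in rad, forces in N, time in s.
With the tool pointing down it reaches from about 0.425 to 0.875 m from the base axis. Payload 8.4 kg.
Tool frame: the origin (TCP) lies at the very end of the fingers, on their centre line; the grasp point (between the pads) lies 19 mm behind it (env.grip_depth is the y of the grasp point in the tool frame, in m); y points along the fingers, z is the direction in which the jaws open and shut, and the axes are right-handed (so a half turn about y gives the same grasp; the last joint's range is limited). The gripper opens to 87 mm and grips with 3 to 60 N. Pads are 19 mm wide; open, the fingers measure 117 mm over their backs; the gripper's body (75 mm by 190 mm) begins 51 mm behind the grasp point.
Start: joints at [1.203, 0.333, 0.04, 1.465, -0.013, 1.343, -0.059], TCP at [0.173, -0.627, 0.223] pointing down, gripper open.
Joint ranges: [-2.58, 2.58], [-0.38, 2.09], [-1.3, 1.39], [0.25, 2.4], [-1.5, 4.64], [0.08, 2.09], [-2.65, 2.65]. Speed limits (rad/s): [2.22, 2.22, 2.79, 2.79, 3.14, 3.14, 3.14].

### API

Orientations are given as a unit quaternion [x, y, z, w].
In Python, from rig import env gives the robot as it stands. The module is installed in compiled form; this text tells all that it offers.
- The arm moves only by the tool apply_moves, never from a script. Its argument "increments" is text: rows parted by semicolons, each of 5 numbers parted by spaces: the shift along the tool's x, y, z in mm, then the turn about the tool's y in degrees, then the opening, from 0 (shut) to 1 (fully open). A call has 1 to 10 rows; each row shifts and turns the commanded pose from where the row before left it, along the tool's axes as they then stand; what a row does not reach is not made up. A row lasts 1/10 s, in which the tool goes at most 50 mm and 8.59 degrees, less where a joint would pass 70% of its speed; a pose out of reach is approached as far as the arm can. A call is refused whole if a number of a shift passes 50 or a number of a turn 8.59, either way. A call with a gripper value outside its range is refused whole. The fingers move at their own pace and stop on an object; "grip_force" is the grip in N (left out, the last holds). Time passes only in rows, so rows that do not move let the fingers close. It gives the time, the measured TCP pose, the force and the opening at its end, in the units of the state.
- env.observe(): the state, without advancing time (a new reading comes with each control period).
- env.capture(name): name is "scene" or "side" or "wrist"; returns a dict with "color" (480x640x3 uint8, red, green, blue), "fx", "fy", "cx", "cy" (pixels), "R" (3x3) and "t" (3): a world point X has camera coordinates R X + t. Camera axes: x right, y down, z forward; pixel columns grow to the right and rows downward; lengths in m; the calibration is good to about 2 mm. A picture is of the moment at which its call begins. There is no depth.
- env.finish_job(): hands the job in, once; it reports no verdict.
Trained networks look in a picture, given as the dict that the camera call returned (one of the last four; its "shot" number tells which), for a name from the list of things; names that differ only in an ending like _2 or _b are one class to them, and where a whole thing is asked for, a point or a joint stands for the part that bears it (a point fixed in the world has none). Each returns a list of dicts, best first, with "p" (0 to 1); they miss things now and then, are a little off and sometimes report something else, mostly with a low value. They report only what shows in the picture. A call takes as long as a camera call. They do not tell look-alikes from the thing itself.
- env.boxes_of(label, picture): "point" ([x, y, z] in m, in world coordinates, good to about 4 mm: the middle of the surface that is visible of it).
- env.cut_out(label, picture): "region" (480x640 bool, what is visible of it).
- env.landmark_of(label, picture): "point" ([x, y, z] in m, in world coordinates, good to about 4 mm: a listed point, or the origin of a listed thing).
The state is a dict: "t": time; "qpos": joint angles; "qvel": joint speeds; "tau": joint torques, N m; "eef_pos": TCP position; "eef_rot": TCP orientation; "wrist_force": force on the tool from outside, world axes, zero at the start; "ft_torque": the same for the moment, N m; "opening": finger opening in m.
Only numpy, scipy, OpenCV 4.12 (cv2) and the standard library are available. Lean on these libraries where they do the work, as an engineer would, in place of code of your own. Each camera call takes 0.05 s, during which the arm holds its last target.

## Working session

There is one attempt and no reset: what is moved stays moved. The work goes in short steps, Python scripts to look and compute and a tool call to move; the robot and the scene stay as the last step left them, time stands still between calls to the robot, and variables do not carry over. Pictures are saved under pics/ and viewed, and the job is handed in when it is done.

Besides the shell and the picture viewer there is one more tool, called after "Call:" by a JSON object that holds its "op" and its "data", one argument or row to a line. apply_moves: Moves the arm, as the interface text tells. Its arguments: {"type":"object","properties":{"increments":{"type":"string"},"grip_force":{"type":"number"}},"required":["increments"]}

```bash
mkdir -p pics; cat > h.py <<'E'
from rig import env
import numpy as np, cv2
def snap(n,f):
    c=env.capture(n); cv2.imwrite('pics/'+f,c['color'][:,:,::-1]); return c
def pix(c,X):
    p=c['R']@np.array(X)+c['t']; return [round(float(c['fx']*p[0]/p[2]+c['cx'])),round(float(c['fy']*p[1]/p[2]+c['cy']))]
E
python3 - <<'E'
from h import *
np.set_printoptions(precision=4,suppress=True)
s=env.observe(); print(s['t'],s['eef_pos'],s['eef_rot'],s['wrist_force'],s['opening'],env.grip_depth)
for n in ['scene','side']:
    c=snap(n,n+'0.png'); print(n,-c['R'].T@c['t'])
    for l in ['cabinet','sash','sash_lip','pointer_tip','station','start_top','stop_top','glue_jar','dye_bottle','thread_spool','awl','mallet','rivet_tin','strap_weight']:
        for d in env.landmark_of(l,c)[:3]: print(l,round(d['p'],2),np.array(d['point']),pix(c,d['point']))
E
```

```text
0.0 [ 0.1725 -0.6262  0.2216] [-0.0949  0.7013 -0.7002  0.0946] [-0.4198  0.1069 -0.1295] 0.08687409563030683 -0.0187
scene [1.0074 0.0002 0.951 ]
cabinet 0.19 [ 0.4734 -0.3846  0.0005] [130, 273]
sash 0.82 [0.604  0.0781 0.0998] [326, 287]
sash_lip 0.59 [0.5836 0.0773 0.1152] [324, 275]
sash_lip 0.17 [ 0.4452  0.4466 -0.0006] [458, 236]
pointer_tip 0.87 [0.6508 0.2769 0.1964] [432, 278]
station 0.9 [ 0.475  -0.3861  0.0007] [129, 274]
station 0.77 [ 0.2935 -0.4082 -0.001 ] [129, 214]
station 0.69 [ 0.6056 -0.336   0.0007] [145, 322]
start_top 0.48 [ 0.6136 -0.3211  0.0455] [145, 318]
start_top 0.47 [ 0.3042 -0.3786  0.0658] [131, 201]
start_top 0.45 [ 0.4837 -0.3517  0.0706] [134, 262]
stop_top 0.7 [ 0.4606 -0.409   0.0787] [108, 253]
stop_top 0.66 [ 0.2792 -0.4311  0.0814] [109, 191]
stop_top 0.61 [ 0.6048 -0.3545  0.0543] [129, 314]
dye_bottle 0.91 [ 0.4073 -0.2071 -0.0019] [204, 244]
dye_bottle 0.47 [ 0.4608 -0.4089  0.0794] [108, 253]
thread_spool 0.6 [ 0.3972 -0.1125  0.0014] [241, 237]
awl 0.88 [ 0.3712  0.0214 -0.0008] [292, 225]
mallet 0.84 [0.4472 0.4472 0.002 ] [459, 236]

[... 734 characters left out ...]
[ 0.4625 -0.4157  0.0844] [341, 121]
stop_top 0.47 [ 0.2769 -0.4362  0.0782] [406, 120]
stop_top 0.39 [ 0.6008 -0.3578  0.0536] [290, 141]
glue_jar 0.86 [0.4311 0.2566 0.0009] [339, 344]
glue_jar 0.71 [ 0.3944 -0.109   0.0016] [361, 218]
dye_bottle 0.76 [ 0.4052 -0.2066  0.0031] [358, 192]
dye_bottle 0.22 [ 0.3952 -0.1058  0.0003] [361, 219]
thread_spool 0.7 [ 0.3974 -0.11   -0.0013] [360, 219]
awl 0.68 [ 0.3738  0.0184 -0.0043] [369, 258]
mallet 0.69 [0.4446 0.4473 0.0055] [325, 436]
rivet_tin 0.94 [ 0.3994  0.1263 -0.0041] [356, 294]
rivet_tin 0.72 [ 0.3694  0.0205 -0.0024] [371, 258]
strap_weight 0.74 [ 0.6644  0.478  -0.0006] [198, 447]
strap_weight 0.21 [0.6055 0.0771 0.0981] [262, 242]
```

View pics/scene0.png

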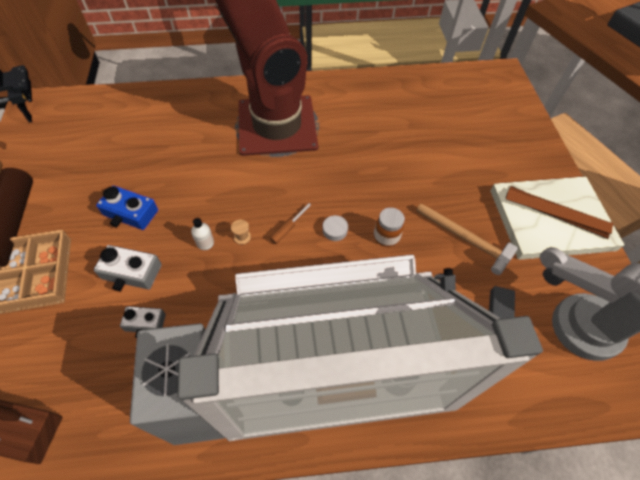

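View pics/side0.png

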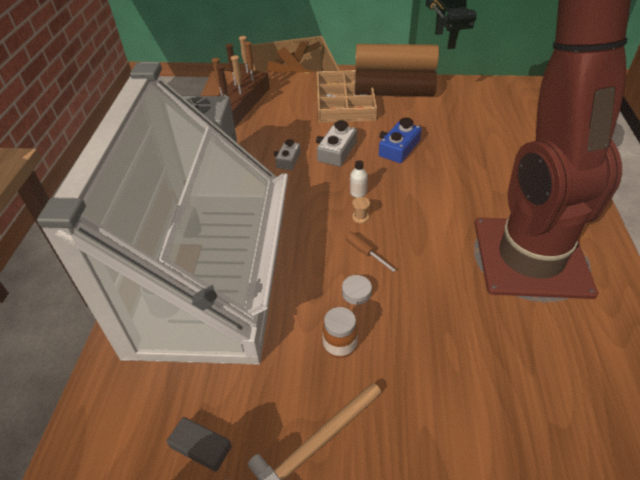

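```bash
python3 - <<'E'
import cv2
a=cv2.imread('pics/scene0.png')[180:360,80:240]; b=cv2.imread('pics/side0.png')[90:190,260:440]
cv2.imwrite('pics/crop1.png',cv2.resize(a,None,fx=3.3,fy=3.3,interpolation=2))
cv2.imwrite('pics/crop2.png',cv2.resize(b,None,fx=4.4,fy=4.4,interpolation=2))
E
```

```text
(no output)
```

View pics/crop1.png

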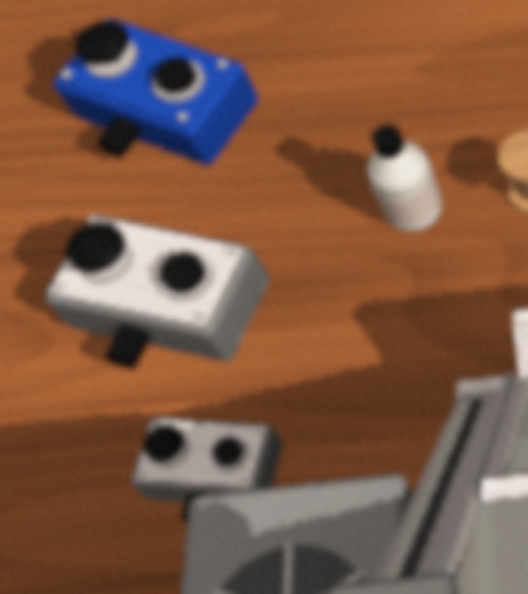

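View pics/crop2.png

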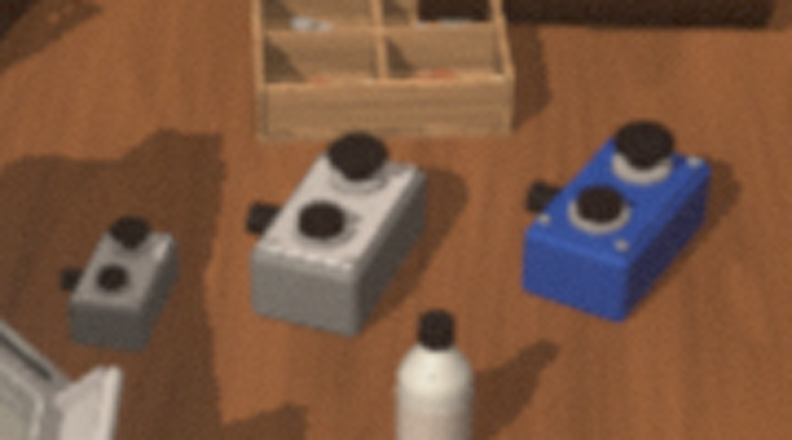

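```bash
python3 - <<'E'
from h import *
from scipy.spatial.transform import Rotation as R
np.set_printoptions(precision=3,suppress=True)
s=env.observe(); print(R.from_quat(s['eef_rot']).as_matrix())
E
```

```text
[[-0.964  0.     0.266]
 [-0.266  0.    -0.964]
 [-0.    -1.    -0.   ]]
```

The candidates are the blue station at (128,207), the large grey one at (127,268) and the small grey one at (143,318). The large grey one is meant: START is at (134,262) and STOP at (108,253). Its START measures about (0.483, -0.354, 0.068), which matches the stated 67 mm height.

Call:
{"op": "apply_moves", "data": {
  "increments": "-37 0 -18 0 0;-37 0 -18 0 0;-37 0 -18 0 0;-37 0 -18 0 0;-37 0 -18 0 0;-37 0 -18 0 0;-37 0 -18 0 0;-37 0 -18 0 0;-37 0 -18 0 0;-37 0 -18 0 0"
}}

```text
t: 2.5
eef_pos: [0.4826, -0.3537, 0.2228]
eef_rot: [0.095, -0.701, 0.701, -0.095]
wrist_force: [-0.5, -0.3, 0.4]
opening: 0.0155
```

Call:
{"op": "apply_moves", "data": {
  "increments": "0 0 0 7.7 0;0 0 0 7.7 0;0 0 0 0 0;0 0 0 0 0"
}}

```text
t: 2.9
eef_pos: [0.4814, -0.355, 0.2226]
eef_rot: [0.001, -0.707, 0.707, -0.001]
wrist_force: [-0.5, 0.2, 0.4]
opening: 0.0004
```

```bash
python3 - <<'E'
from h import *
from scipy.spatial.transform import Rotation as R
np.set_printoptions(precision=4,suppress=True)
s=env.observe(); print(s['t'],s['eef_pos'],s['opening']);print(R.from_quat(s['eef_rot']).as_matrix())
for n in ['wrist','side','scene']:
  c=snap(n,n+'1.png')
  for l in ['start_top','stop_top']+([] if n=='wrist' else ['cabinet','sash_lip','pointer_tip']):
    for d in env.landmark_of(l,c)[:3]: print(n,l,round(d['p'],2),np.array(d['point']),pix(c,d['point']))
E
```

```text
2.9 [ 0.4814 -0.355   0.2226] 0.00043980143354527246
[[-1.     -0.0001  0.0037]
 [-0.0037 -0.0001 -1.    ]
 [ 0.0001 -1.      0.0001]]
wrist start_top 0.95 [ 0.4821 -0.3526  0.0705] [313, 217]
wrist start_top 0.71 [ 0.6075 -0.3182  0.0428] [274, 70]
wrist stop_top 0.97 [ 0.4639 -0.414   0.0804] [383, 240]
wrist stop_top 0.87 [ 0.6035 -0.3586  0.0562] [320, 72]
side start_top 0.61 [ 0.6135 -0.3174  0.0455] [284, 152]
side start_top 0.5 [ 0.4817 -0.3543  0.0661] [333, 139]
side start_top 0.3 [0.5826 0.0789 0.1119] [272, 239]
side stop_top 0.55 [ 0.2744 -0.4358  0.0794] [407, 120]
side stop_top 0.5 [ 0.6024 -0.3565  0.0557] [290, 140]
side stop_top 0.46 [ 0.459  -0.4176  0.0854] [342, 120]
side sash_lip 0.75 [ 0.4435  0.4483 -0.0007] [326, 438]
side sash_lip 0.74 [0.5817 0.0794 0.1122] [272, 239]
side sash_lip 0.53 [ 0.3959 -0.1093  0.003 ] [361, 218]
side pointer_tip 0.95 [0.6512 0.2753 0.2008] [211, 284]
scene start_top 0.52 [ 0.6107 -0.3135  0.0442] [149, 316]
scene start_top 0.46 [ 0.4856 -0.3542  0.0708] [132, 262]
scene start_top 0.16 [0.606  0.0762 0.0992] [325, 288]
scene stop_top 0.67 [ 0.4613 -0.4084  0.0817] [108, 253]
scene cabinet 0.58 [0.5872 0.0834 0.0026] [326, 298]
scene cabinet 0.46 [ 0.4725 -0.3873 -0.0001] [129, 273]
scene sash_lip 0.65 [0.5825 0.0742 0.1113] [323, 276]
scene sash_lip 0.52 [ 0.4702 -0.3847  0.001 ] [130, 272]
scene sash_lip 0.52 [ 0.4592 -0.4111  0.0811] [107, 252]
scene pointer_tip 0.85 [0.6505 0.2753 0.1961] [431, 278]
```

View pics/wrist1.png

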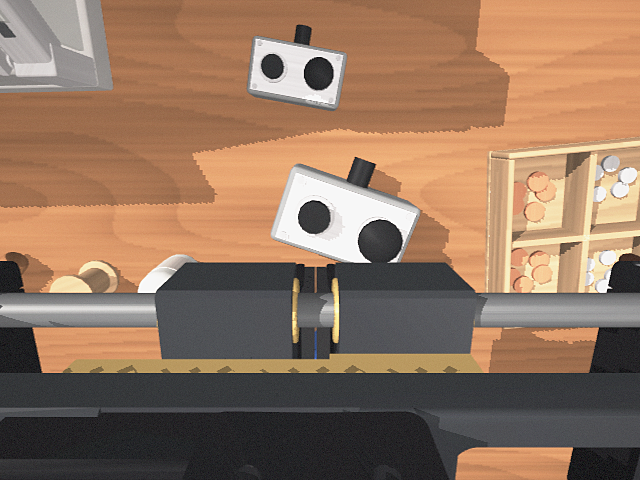

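The wrist picture shows START of the large grey station at (313,217) and STOP at (380,241). I'll check where the fingertip projects and how wide the fingers are, so they clear STOP.

```bash
python3 - <<'E'
from h import *
c=env.capture('wrist'); p=env.observe()['eef_pos']; print(-c['R'].T@c['t'],c['R'])
for h in (0,.02,.04,.06,.08):
  print(h,[pix(c,p+np.array([dx,dy,h])) for dy in (-.015,.015) for dx in (-.0095,.0095)])
E
```

```text
[ 0.54941345 -0.35431398  0.38602191] [[ 4.98786919e-04 -9.99999507e-01  8.58510895e-04]
 [-9.68448545e-01 -2.69097138e-04  2.49213449e-01]
 [-2.49213095e-01 -9.55728035e-04 -9.68448202e-01]]
0 [[347, 303], [347, 266], [285, 303], [284, 266]]
0.02 [[350, 323], [352, 282], [281, 323], [280, 282]]
0.04 [[355, 348], [357, 302], [277, 348], [275, 302]]
0.06 [[362, 382], [364, 330], [271, 382], [269, 330]]
0.08 [[371, 429], [374, 369], [262, 429], [259, 369]]
```

```bash
python3 - <<'E'
import cv2
a=cv2.imread('pics/side1.png')[0:200,220:460]; cv2.imwrite('pics/c3.png',cv2.resize(a,None,fx=3,fy=3,interpolation=2))
a=cv2.imread('pics/scene1.png')[120:360,40:300]; cv2.imwrite('pics/c4.png',cv2.resize(a,None,fx=2.5,fy=2.5,interpolation=2))
E
```

```text
(no output)
```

View pics/c3.png

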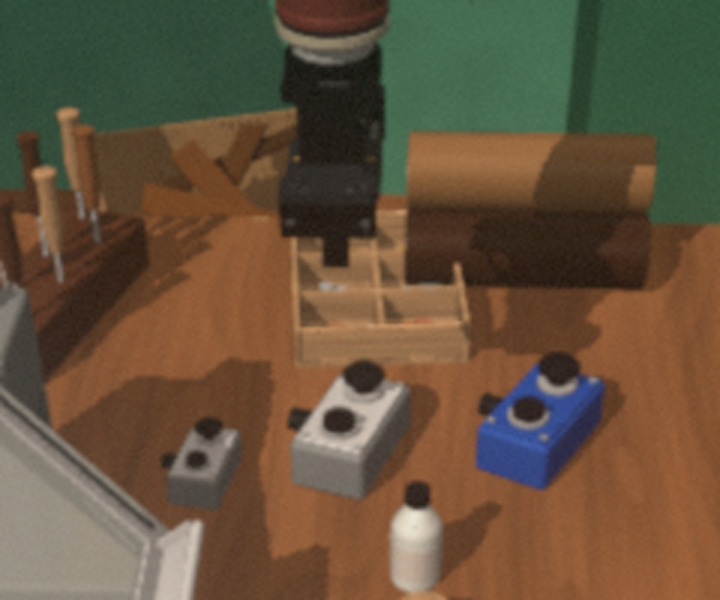

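View pics/c4.png

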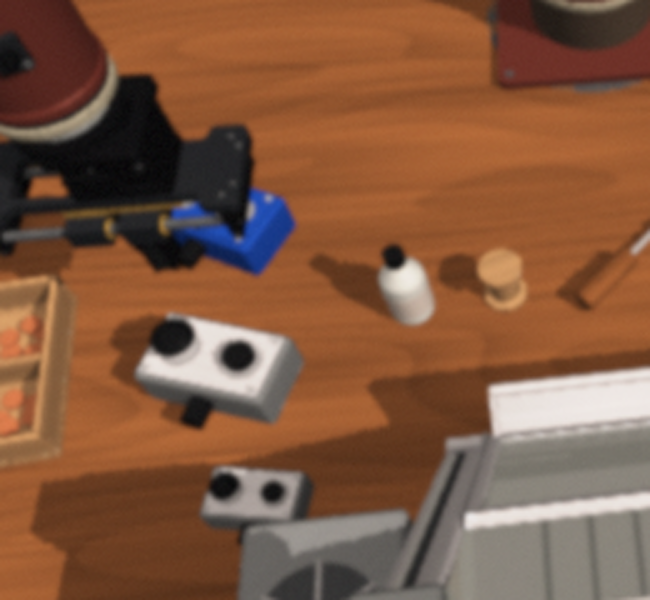

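The fingers are narrow and the gripper body sits well above them. Descending onto START.

Call:
{"op": "apply_moves", "data": {
  "increments": "-1 25 -1 0 0;0 30 0 0 0;0 30 0 0 0;0 30 0 0 0;0 22 0 0 0;0 10 0 0 0;0 0 0 0 0"
}}

```text
t: 4.4
eef_pos: [0.4819, -0.3534, 0.0744]
eef_rot: [-0.001, 0.708, -0.707, -0.001]
wrist_force: [-0.7, 0.1, 1.3]
opening: 0.0006
```

Call:
{"op": "apply_moves", "data": {
  "increments": "0 3 0 0 0;0 3 0 0 0;0 3 0 0 0;0 0 0 0 0;0 0 0 0 0"
}}

```text
t: 4.9
eef_pos: [0.4829, -0.3541, 0.0671]
eef_rot: [-0.0, -0.707, 0.707, -0.0]
wrist_force: [0.1, -0.7, 2.0]
opening: 0.0003
```

Call:
{"op": "apply_moves", "data": {
  "increments": "0 2 0 0 0;0 2 0 0 0;0 0 0 0 0;0 0 0 0 0"
}}

```text
t: 5.3
eef_pos: [0.4829, -0.3541, 0.0629]
eef_rot: [-0.0, -0.707, 0.707, -0.0]
wrist_force: [2.1, -1.1, 4.5]
opening: 0.0002
```

Call:
{"op": "apply_moves", "data": {
  "increments": "0 1 0 0 0;0 1 0 0 0;0 0 0 0 0;0 0 0 0 0"
}}

```text
t: 5.7
eef_pos: [0.4829, -0.3541, 0.0614]
eef_rot: [-0.0, -0.707, 0.707, -0.0]
wrist_force: [1.0, 0.3, 10.0]
opening: 0.0007
```

10 N with the button stopped at z = 61.4 mm means START is fully in, since it needs only 5 N. Next I retract and travel to the window.

Call:
{"op": "apply_moves", "data": {
  "increments": "0 -10 0 0 0;0 -30 0 0 0;0 -40 0 0 0;0 -40 0 0 0;0 -20 0 0 0;0 0 0 0 0"
}}

```text
t: 6.3
eef_pos: [0.4834, -0.3544, 0.204]
eef_rot: [-0.001, -0.706, 0.708, -0.001]
wrist_force: [-0.3, 0.4, 0.1]
opening: 0.0004
```

Call:
{"op": "apply_moves", "data": {
  "increments": "-1 0 -43 0 0;-1 0 -43 0 0;-1 0 -43 0 0;-1 0 -43 0 0;-1 0 -43 0 0;-1 0 -43 0 0;-1 0 -43 0 0;-1 0 -43 0 0;-1 0 -43 0 0;-1 0 -43 0 0"
}}

```text
t: 7.3
eef_pos: [0.4912, 0.0776, 0.1995]
eef_rot: [0.001, -0.707, 0.707, 0.001]
wrist_force: [1.1, -0.3, 0.1]
opening: 0.0004
```

Call:
{"op": "apply_moves", "data": {
  "increments": "0 0 0 0 0;0 0 0 0 0"
}}

```text
t: 7.5
eef_pos: [0.4915, 0.0768, 0.1995]
eef_rot: [0.002, -0.707, 0.707, -0.0]
wrist_force: [0.3, -0.9, -0.3]
opening: 0.0004
```

```bash
python3 - <<'E'
from h import *
np.set_printoptions(precision=4,suppress=True)
s=env.observe(); print(s['t'],s['eef_pos'],s['wrist_force'])
for n in ['wrist','side','scene']:
  c=snap(n,n+'2.png')
  for l in ['sash','cabinet','sash_lip','pointer_tip']:
    for d in env.landmark_of(l,c)[:2]: print(n,l,round(d['p'],2),np.array(d['point']),pix(c,d['point']))
E
```

```text
7.5 [0.4915 0.0768 0.1995] [ 0.3311 -0.925  -0.3152]
wrist sash 0.64 [0.6036 0.0815 0.097 ] [309, 71]
wrist cabinet 0.74 [0.5867 0.078  0.0023] [314, 108]
wrist sash_lip 0.65 [0.5782 0.0818 0.1123] [308, 109]
side sash 0.9 [0.6028 0.0772 0.0971] [263, 243]
side cabinet 0.7 [ 0.5889  0.0823 -0.0001] [274, 274]
side sash_lip 0.64 [0.6542 0.2772 0.2004] [209, 285]
side pointer_tip 0.67 [0.6529 0.2765 0.2   ] [210, 284]
side pointer_tip 0.54 [0.6044 0.0753 0.0971] [263, 242]
scene sash 0.86 [0.6019 0.0794 0.0948] [326, 287]
scene cabinet 0.71 [0.5861 0.0831 0.0025] [325, 298]
scene sash_lip 0.67 [0.5802 0.0776 0.1109] [324, 275]
scene pointer_tip 0.53 [0.6503 0.2765 0.1961] [432, 278]
```

View pics/wrist2.png

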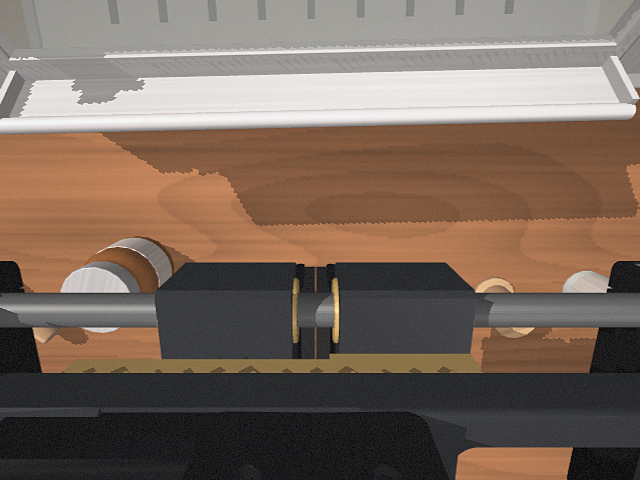

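View pics/side2.png

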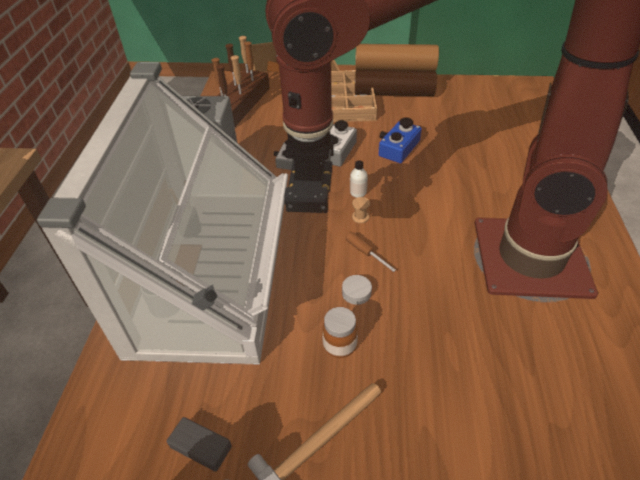

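The wrist picture shows the lip bead in front of the fingers, running from (0,125) to (635,110), which is about 1.4° of yaw. I estimate about 113 mm to the pointer. I'll go down in front of the bead and then advance until contact.

Call:
{"op": "apply_moves", "data": {
  "increments": "0 30 0 0 0;0 30 0 0 0;0 32 0 0 0;-20 0 0 0 0;-20 0 0 0 0;-8 0 0 0 0;0 0 0 0 0"
}}

```text
t: 8.95
eef_pos: [0.5411, 0.0763, 0.1084]
eef_rot: [0.0, 0.707, -0.707, -0.0]
wrist_force: [-0.1, -0.9, -0.6]
opening: 0.0004
```

Call:
{"op": "apply_moves", "data": {
  "increments": "-3 0 0 0 0;-3 0 0 0 0;-2 0 0 0 0;0 0 0 0 0"
}}

```text
t: 9.35
eef_pos: [0.5486, 0.0762, 0.1087]
eef_rot: [0.0, 0.707, -0.707, 0.0]
wrist_force: [0.8, 0.3, -0.4]
opening: 0.0004
```

```bash
python3 - <<'E'
from h import *
np.set_printoptions(precision=4,suppress=True)
s=env.observe(); print(s['t'],s['eef_pos'],s['wrist_force'])
for n in ['wrist','side']:
  c=snap(n,n+'3.png')
a=cv2.imread('pics/side3.png')[150:330,180:380]; cv2.imwrite('pics/c5.png',cv2.resize(a,None,fx=3.3,fy=3.3,interpolation=2))
E
```

```text
9.35 [0.5486 0.0762 0.1087] [ 0.8216  0.2601 -0.3839]
```

View pics/wrist3.png

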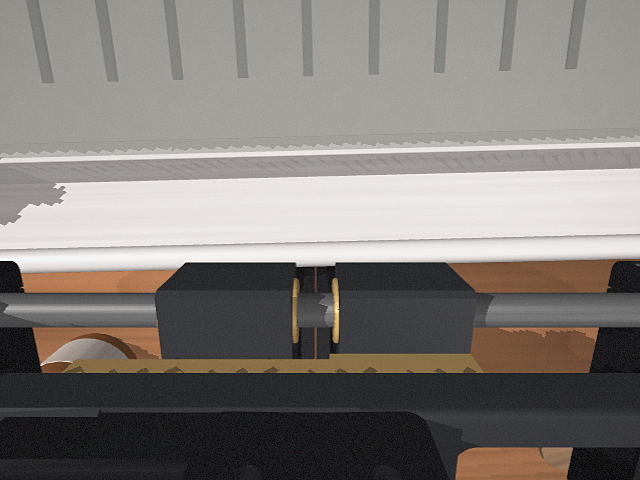

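View pics/c5.png

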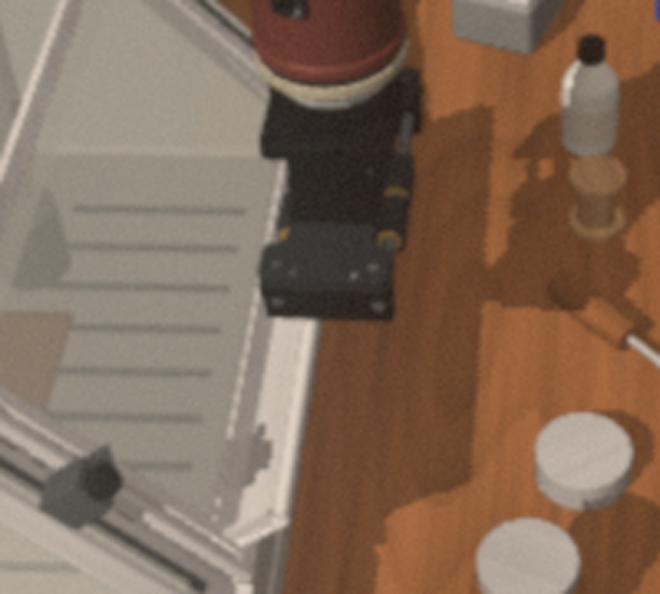

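Call:
{"op": "apply_moves", "data": {
  "increments": "-2 0 0 0 0;-2 0 0 0 0;0 0 0 0 0"
}}

```text
t: 9.75
eef_pos: [0.5528, 0.0761, 0.1086]
eef_rot: [0.0, 0.707, -0.707, -0.0]
wrist_force: [0.8, -0.0, 0.4]
opening: 0.0003
```

Call:
{"op": "apply_moves", "data": {
  "increments": "-2 0 0 0 0;-1 0 0 0 0;0 0 0 0 0"
}}

```text
t: 10.05
eef_pos: [0.5552, 0.0762, 0.1085]
eef_rot: [-0.0, 0.707, -0.707, -0.0]
wrist_force: [-1.8, -1.0, 0.6]
opening: 0.0006
```

Call:
{"op": "apply_moves", "data": {
  "increments": "-2 -1 0 0 0;-1.9 -2.3 0 0 0;-1.9 -2.3 0 0 0;-1.9 -2.3 0 0 0"
}}

```text
t: 10.45
eef_pos: [0.5611, 0.0763, 0.1154]
eef_rot: [0.002, -0.707, 0.707, 0.001]
wrist_force: [-7.2, 1.5, -1.6]
opening: 0.0005
```

Call:
{"op": "apply_moves", "data": {
  "increments": "-1.9 -2.3 0 0 0;-1.9 -2.3 0 0 0;-1.9 -2.3 0 0 0;-1.9 -2.3 0 0 0"
}}

```text
t: 10.85
eef_pos: [0.5688, 0.0764, 0.1246]
eef_rot: [0.002, -0.707, 0.707, 0.001]
wrist_force: [-7.1, 0.8, -1.5]
opening: 0.0005
```

```bash
python3 - <<'E'
from h import *
np.set_printoptions(precision=4,suppress=True)
s=env.observe(); print(s['t'],s['eef_pos'],s['wrist_force'])
for n in ['wrist','side','scene']:
  c=snap(n,n+'4.png')
  for l in ['sash','sash_lip','pointer_tip']:
    for d in env.landmark_of(l,c)[:2]: print(n,l,round(d['p'],2),np.array(d['point']),pix(c,d['point']))
a=cv2.imread('pics/side4.png')[150:330,180:380]; cv2.imwrite('pics/c6.png',cv2.resize(a,None,fx=3.3,fy=3.3,interpolation=2))
E
```

```text
10.85 [0.5688 0.0764 0.1246] [-7.0976  0.751  -1.4783]
wrist sash 0.91 [0.6198 0.0801 0.1106] [308, 175]
wrist sash_lip 0.82 [0.593  0.0822 0.127 ] [303, 237]
wrist pointer_tip 0.52 [0.615  0.0849 0.1115] [298, 185]
side sash 0.96 [0.6185 0.0782 0.1161] [255, 237]
side sash 0.64 [ 0.3703  0.018  -0.0044] [370, 258]
side sash_lip 0.58 [0.5977 0.0798 0.1252] [264, 235]
side pointer_tip 0.57 [0.6527 0.278  0.2017] [210, 284]
side pointer_tip 0.49 [0.4433 0.449  0.003 ] [326, 438]
scene sash 0.97 [0.616  0.0794 0.1152] [327, 289]
scene sash_lip 0.91 [0.5967 0.0747 0.1326] [324, 277]
scene pointer_tip 0.66 [0.654  0.2729 0.1982] [431, 279]
```

View pics/c6.png

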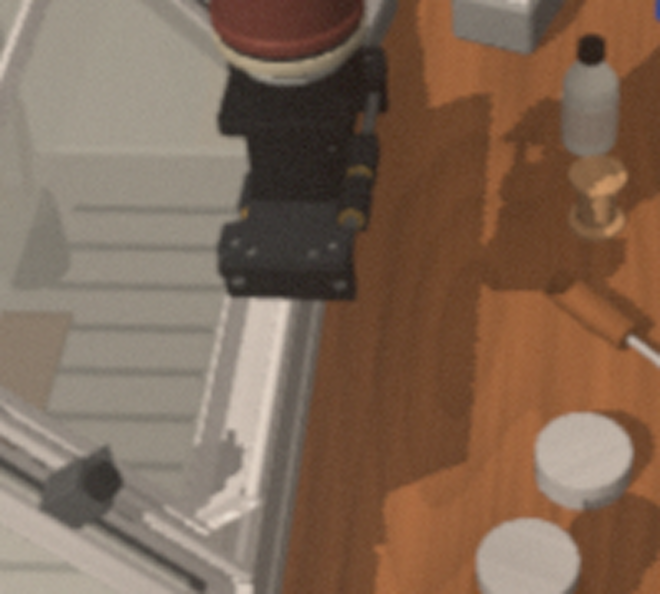

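The sash is rising with the push, at about 7 N of finger force. About 92 mm remain.

Call:
{"op": "apply_moves", "data": {
  "increments": "-2.7 -3.2 0 0 0;-2.7 -3.2 0 0 0;-2.7 -3.2 0 0 0;-2.7 -3.2 0 0 0;-2.7 -3.2 0 0 0;-2.7 -3.2 0 0 0;-2.7 -3.2 0 0 0;-2.7 -3.2 0 0 0;-2.7 -3.2 0 0 0;-2.7 -3.2 0 0 0"
}}

```text
t: 12.45
eef_pos: [0.5957, 0.077, 0.1567]
eef_rot: [-0.002, 0.707, -0.707, -0.001]
wrist_force: [-7.9, 2.5, -1.1]
opening: 0.0008
```

Call:
{"op": "apply_moves", "data": {
  "increments": "-2.7 -3.2 0 0 0;-2.7 -3.2 0 0 0;-2.7 -3.2 0 0 0;-2.7 -3.2 0 0 0;-2.7 -3.2 0 0 0;-2.7 -3.2 0 0 0;-2.7 -3.2 0 0 0;-1.3 -1.6 0 0 0;0 0 0 0 0"
}}

```text
t: 13.35
eef_pos: [0.6164, 0.0775, 0.1811]
eef_rot: [-0.002, 0.707, -0.707, -0.001]
wrist_force: [-7.1, 2.2, 2.3]
opening: 0.0002
```

```bash
python3 - <<'E'
from h import *
np.set_printoptions(precision=4,suppress=True)
s=env.observe(); print(s['t'],s['eef_pos'],s['wrist_force'])
for n in ['wrist','side','scene']:
  c=snap(n,n+'5.png')
  for l in ['sash','sash_lip','pointer_tip']:
    for d in env.landmark_of(l,c)[:2]: print(n,l,round(d['p'],2),np.array(d['point']),pix(c,d['point']))
a=cv2.imread('pics/side5.png')[200:340,160:300]; cv2.imwrite('pics/c7.png',cv2.resize(a,None,fx=4.2,fy=4.2,interpolation=2))
a=cv2.imread('pics/scene5.png')[230:330,360:480]; cv2.imwrite('pics/c8.png',cv2.resize(a,None,fx=5,fy=5,interpolation=2))
E
```

```text
13.35 [0.6164 0.0775 0.1811] [-7.1309  2.2429  2.2842]
wrist sash 0.71 [0.6677 0.0859 0.1703] [298, 175]
wrist sash_lip 0.82 [0.6391 0.0816 0.1834] [307, 240]
side sash 0.93 [0.6612 0.0771 0.171 ] [231, 217]
side sash 0.64 [0.4269 0.2606 0.004 ] [341, 345]
side sash_lip 0.85 [0.6446 0.0799 0.1819] [238, 214]
side pointer_tip 0.58 [0.6521 0.277  0.1991] [211, 285]
side pointer_tip 0.41 [ 0.4068 -0.2062 -0.0002] [357, 193]
scene sash 0.93 [0.6686 0.0806 0.1725] [332, 300]
scene sash 0.48 [ 0.471  -0.3875  0.0024] [129, 272]
scene sash_lip 0.87 [0.6401 0.0796 0.1871] [330, 284]
scene sash_lip 0.44 [0.4457 0.4481 0.0025] [459, 235]
scene pointer_tip 0.67 [0.6524 0.276  0.1975] [432, 278]
```

View pics/c7.png

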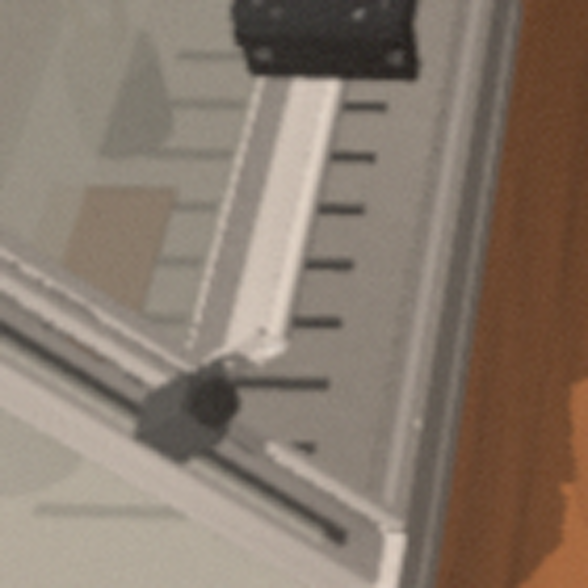

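View pics/c8.png

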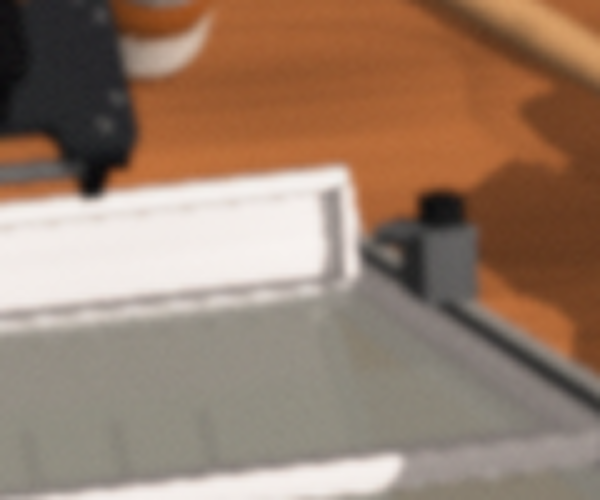

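About 16–20 mm left. I'll push 14 mm, then check closely.

Call:
{"op": "apply_moves", "data": {
  "increments": "-1.8 -2.15 0 0 0;-1.8 -2.15 0 0 0;-1.8 -2.15 0 0 0;-1.8 -2.15 0 0 0;-1.8 -2.15 0 0 0;0 0 0 0 0;0 0 0 0 0"
}}

```text
t: 14.65
eef_pos: [0.6254, 0.0777, 0.1919]
eef_rot: [-0.002, 0.708, -0.707, -0.001]
wrist_force: [-8.1, 2.7, 2.2]
opening: 0.0002
```

```bash
python3 - <<'E'
from h import *
np.set_printoptions(precision=4,suppress=True)
s=env.observe(); print(s['t'],s['eef_pos'],s['wrist_force'])
A={'sash':[],'sash_lip':[],'pointer_tip':[]}
for k in range(3):
 for n in ['wrist','side','scene']:
  c=snap(n,n+'6.png')
  for l in A:
    for d in env.landmark_of(l,c)[:2]:
      p=np.array(d['point'])
      if d['p']>.4 and p[2]>.15 and (l=='pointer_tip')==(p[1]>.2): A[l].append(p); print(n,l,p)
for l in A: print(l,np.mean(A[l],0))
s=env.observe(); print(s['t'],s['eef_pos'],s['wrist_force'])
a=cv2.imread('pics/side6.png')[230:320,170:270]; cv2.imwrite('pics/c9.png',cv2.resize(a,None,fx=6,fy=6,interpolation=2))
a=cv2.imread('pics/scene6.png')[240:320,390:490]; cv2.imwrite('pics/c10.png',cv2.resize(a,None,fx=7,fy=7,interpolation=2))
E
```

```text
14.65 [0.6254 0.0777 0.1919] [-8.1155  2.7121  2.2004]
wrist sash [0.6774 0.0817 0.1772]
wrist sash_lip [0.6497 0.0823 0.194 ]
side sash [0.6759 0.0809 0.181 ]
side sash_lip [0.6526 0.0831 0.1963]
side pointer_tip [0.6504 0.2764 0.2043]
scene sash [0.674  0.0827 0.1829]
scene sash_lip [0.6484 0.0777 0.1968]
scene pointer_tip [0.653  0.2746 0.1972]
wrist sash [0.6759 0.0858 0.1802]
wrist sash_lip [0.6513 0.0804 0.1956]
side sash [0.6753 0.0785 0.1811]
side pointer_tip [0.653  0.2749 0.2002]
scene sash [0.6743 0.0826 0.1815]
scene sash_lip [0.6495 0.081  0.1978]
scene pointer_tip [0.6535 0.2765 0.1966]
wrist sash [0.6762 0.0835 0.1789]
wrist sash_lip [0.6528 0.0813 0.1938]
side sash [0.6737 0.0787 0.1784]
side sash_lip [0.6512 0.0862 0.1961]
scene sash [0.6768 0.0796 0.1841]
scene sash_lip [0.6517 0.0786 0.1986]
scene pointer_tip [0.6536 0.2745 0.1973]
sash [0.6755 0.0816 0.1806]
sash_lip [0.6509 0.0813 0.1961]
pointer_tip [0.6527 0.2754 0.1991]
16.45 [0.6254 0.0777 0.1919] [-6.4724  3.8028  1.8491]
```

View pics/c9.png

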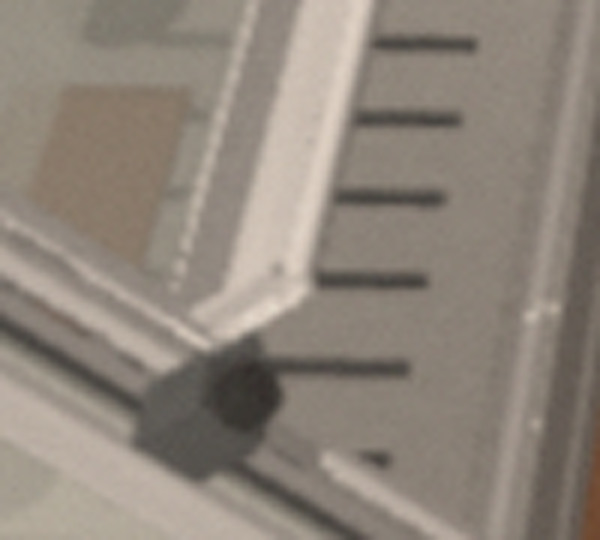

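View pics/c10.png

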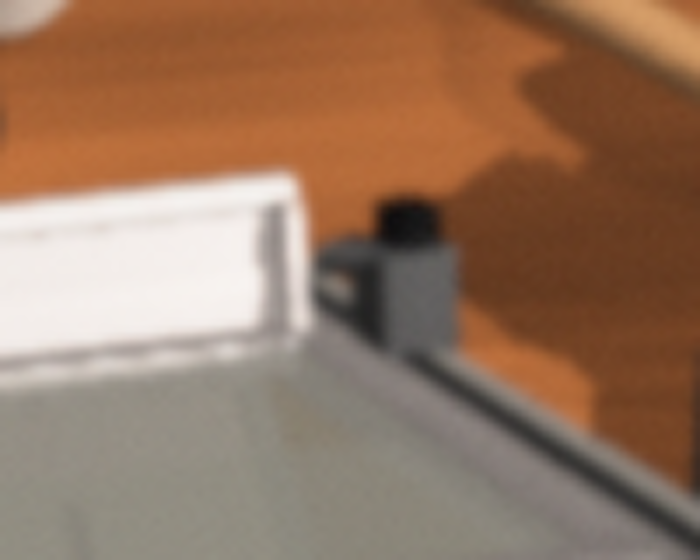

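The lip is 3–7 mm short by the different measurements. I'll push 5 mm more and then back away forward and up.

Call:
{"op": "apply_moves", "data": {
  "increments": "-1.1 -1.3 0 0 0;-1.1 -1.3 0 0 0;-1.1 -1.3 0 0 0;0 0 0 0 0;0 0 0 0 0;0 0 0 0 0"
}}

```text
t: 17.05
eef_pos: [0.6285, 0.0778, 0.1957]
eef_rot: [-0.002, 0.708, -0.707, -0.001]
wrist_force: [-7.4, 2.7, 0.5]
opening: 0.0007
```

Call:
{"op": "apply_moves", "data": {
  "increments": "2 1 0 0 0;5 1 0 0 0;10 0 0 0 0;20 0 0 0 0;30 0 0 0 0;30 0 0 0 0;0 0 0 0 0;0 0 0 0 0"
}}

```text
t: 17.85
eef_pos: [0.5331, 0.0757, 0.1949]
eef_rot: [-0.001, -0.707, 0.707, -0.0]
wrist_force: [-0.3, 0.3, -0.1]
opening: 0.0007
```

```bash
python3 - <<'E'
from h import *
np.set_printoptions(precision=4,suppress=True)
s=env.observe(); print(s['t'],s['eef_pos'],s['wrist_force'])
L=['sash','sash_lip','pointer_tip','cabinet','glue_jar','dye_bottle','thread_spool','awl','mallet','rivet_tin','strap_weight','start_top']
A={l:[] for l in L}
for k in range(3):
 for n in ['wrist','side','scene']:
  c=snap(n,n+'7.png')
  for l in L:
    for d in env.landmark_of(l,c)[:1]:
      p=np.array(d['point'])
      if d['p']>.4 : A[l].append(p)
for l in L: print(l,np.median(A[l],0) if A[l] else None,len(A[l]))
print(np.array(A['sash_lip'])); print(np.array(A['pointer_tip']))
a=cv2.imread('pics/side7.png')[210:330,160:300]; cv2.imwrite('pics/c11.png',cv2.resize(a,None,fx=5,fy=5,interpolation=2))
a=cv2.imread('pics/scene7.png')[240:320,390:490]; cv2.imwrite('pics/c12.png',cv2.resize(a,None,fx=7,fy=7,interpolation=2))
E
```

```text
17.85 [0.5331 0.0757 0.1949] [-0.3114  0.2523 -0.0819]
sash [0.6779 0.0808 0.1857] 6
sash_lip [0.6555 0.0805 0.1979] 5
pointer_tip [0.6527 0.2756 0.1988] 6
cabinet [0.5916 0.0801 0.001 ] 7
glue_jar [0.4301 0.2563 0.0014] 9
dye_bottle [ 0.4057 -0.2054  0.0021] 9
thread_spool [ 0.3963 -0.1111  0.0022] 8
awl [ 0.3699  0.0212 -0.001 ] 6
mallet [0.4438 0.449  0.0015] 5
rivet_tin [ 0.3991  0.1239 -0.0014] 6
strap_weight [0.662  0.4767 0.0006] 7
start_top [ 0.4829 -0.3544  0.067 ] 6
[[0.6542 0.0819 0.1975]
 [0.6582 0.081  0.1979]
 [0.6555 0.0805 0.2018]
 [0.6556 0.0802 0.1979]
 [0.6554 0.0789 0.2016]]
[[0.6518 0.2784 0.2011]
 [0.6519 0.2762 0.199 ]
 [0.6515 0.2789 0.1985]
 [0.6535 0.2741 0.196 ]
 [0.6545 0.275  0.2026]
 [0.6535 0.2748 0.1975]]
```

View pics/c11.png

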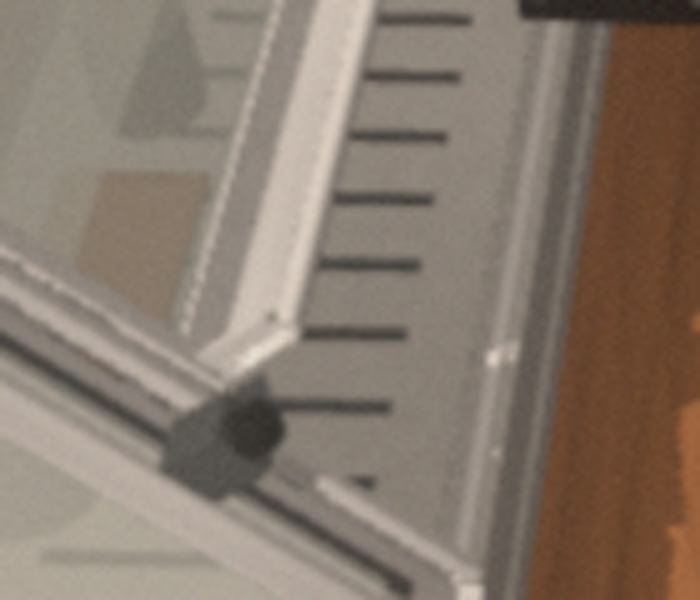

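View pics/c12.png

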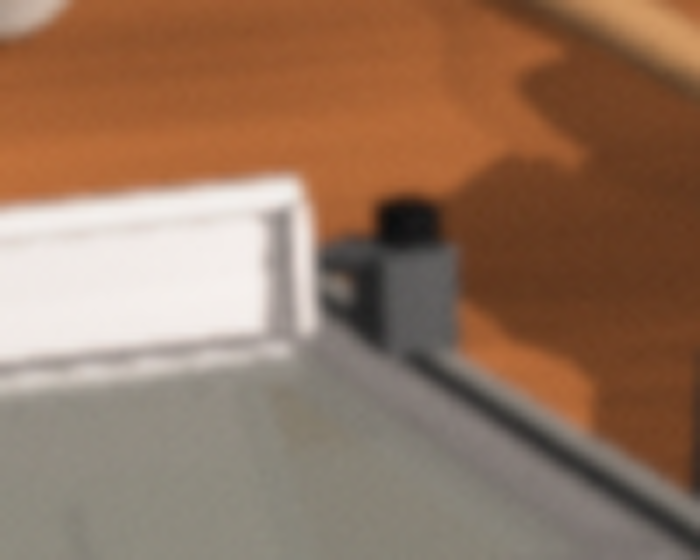

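View pics/side7.png

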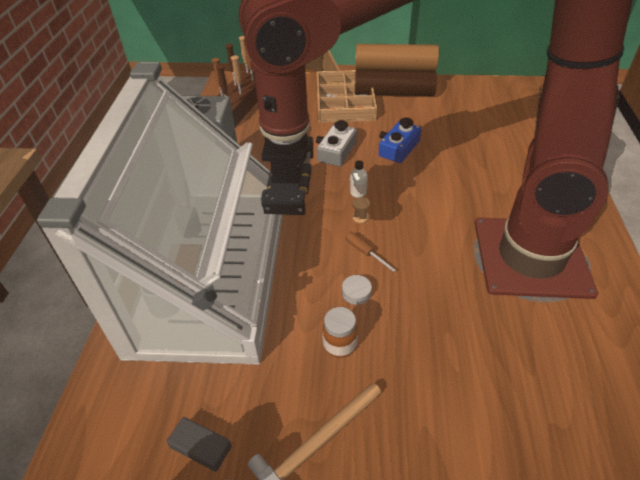

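The lip reads within about 3 mm of the pointer. START reads 67 mm high, so it is out. The bystanders are unmoved and the hand is clear with no force on it. Handing in.

```bash
python3 -c "
from h import *
print(env.finish_job(), env.observe()['t'])"
```

```text
the job is handed in; nothing more can be done
the job is handed in; nothing more can be done
```

I pressed START on the large grey station and pushed the sash up until its lip lined up with the pointer. I then backed the hand clear and handed the job in at about 18 s of the 58 s allowed. No verdict was reported.

- **START:** I pressed it with closed fingers to about 10 N. That is past the 5 N it needs, and the fingertip stopped at 61.4 mm, so it was fully in. It came back out and last read 67 mm high. I never went near STOP, but I did not measure it again at the end.
- **Sash:** I pushed from in front of and below the lip's bead with one closed finger pair, at 7–8 N on the wrist, without gripping.
- **Lip against pointer:** The last measurements after release put the lip about 1.5 mm below the mark using the lip point, and about 3 mm above it using the sash origin. The two disagree slightly, but both are well within the 10 mm allowed. I took no second reading later to confirm the sash stayed still.
- **Surroundings:** The pointer and all seven bystanders read within a few millimetres of their starting positions, and the wrist force was about zero with the hand clear.

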